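Shift the mincer drive from second to third

ROBOT

A 6-joint arm with a two-finger parallel gripper is mounted at the origin on the work surface. World frame = base frame: x ahead of the robot, y to its left, z up, the work surface at z = 0. Lengths are in m, angles in rad, forces in N, time in s.
With the tool pointing down it reaches from about 0.425 to 0.95 m from the base axis. Payload 3.5 kg.
Tool frame: the origin (TCP) lies midway between the tips of the shut fingers; the grasp point (between the pads) lies 19 mm behind it; z points along the fingers, y is the line along which they close (so a half turn about z gives the same grasp; the last joint's range is limited). The gripper opens to 85 mm and grips with 20 to 120 N. Pads are 22 mm wide; open, the fingers measure 114 mm over their backs; the gripper's body (76 mm by 85 mm) begins 54 mm behind the grasp point. The pads swing forward as they close: fully open they stand 13 mm farther back than shut.
Start: joints at [1.146, 0.286, 1.577, -0, 1.279, -0.15], TCP at [0.183, 0.65, 0.231] pointing down, gripper open.
Joint ranges: [-2.77, 2.77], [-0.9, 2.22], [0.21, 2.48], [-1.53, 4.67], [0.24, 2.81], [-2.84, 2.84]. Speed limits (rad/s): [2.79, 2.79, 3.14, 3.14, 3.14, 3.14].

INTERFACE

Orientations are given as a unit quaternion [x, y, z, w].
In Python, from plant import get_state, read_camera, ctrl gives the robot as it stands.
- The arm moves only by the shell command python3 -m crank 'ROWS' [FORCE]. ROWS is JSON, a list of rows, each a list of 3 entries, a list of its own where there are three numbers: the shift along the tool's x, y, z in mm, then the turn about the tool's z in degrees, then the closure in counts, from 0 (fully open) to 255 (shut). In form: [[[tx, ty, tz], yaw, claw], ...]. A call has 1 to 10 rows; each row is the pose to reach, as a shift and turn from the pose commanded when the call began, along the tool's axes at that moment; what a row does not reach only later rows make up. A row lasts 1/10 s, in which the tool goes at most 50 mm and 8.59 degrees, less where a joint would pass 70% of its speed; a pose out of reach is approached as far as the arm can. A call with a gripper value outside its range is refused whole. The fingers move at their own pace and stop on an object; FORCE is the grip in N (left out, the last holds). Time passes only in rows, so rows that repeat a pose let the fingers close. It gives the time, the measured TCP pose, the force, the opening and the grip force at its end, in the units of the state.
- get_state(): the state, without advancing time (a new reading comes with each control period).
- read_camera(name): name is "scene" or "top"; returns a dict with "frame" (384x512x3 uint8, blue, green, red), "range_z" (384x512 float32, m along the optical axis (not along the pixel's ray), 0 where there is no reading), "vfov" (degrees; the focal length in pixels is half the picture's height over the tangent of half this angle, whatever the lens; pixels are square), "cx", "cy" (the principal point, pixels), "k1" (the pictures are not rectified: a ray, as slopes to the right and down, at radius r is drawn at 1 + k1 r^2 times it, then the intrinsics apply), "origin" and "orientation" of the camera in the world. Camera axes: x right, y down, z forward; pixel columns grow to the right and rows downward; lengths in m; the calibration is good to about 2 mm. A picture is of the moment at which its call begins.
- ctrl.sign_off(): hands the job in; it is judged then, once.
The state is a dict: "time": time; "qpos": joint angles; "dq": joint speeds; "joint_efforts": joint torques, N m; "eef_pos": TCP position; "tcp_rot": TCP orientation; "contact_force": force on the tool from outside, world axes, zero at the start; "wrist_torque": the same for the moment, N m; "opening": opening from 0.0 (shut) to 1.0 (fully open); "finger_force": force on a finger pad.
Only numpy, scipy, OpenCV 4.12 (cv2) and the standard library are available. Lean on these libraries where they do the work, as an engineer would, in place of code of your own. Each camera call takes 0.05 s, during which the arm holds its last target. There are 200 camera calls.

TASK

Shift the stopped mincer drive from second into third gear: with closed fingers, push the gear lever on top of it forward out of the near left slot to the cross slot, across to the right, then forward until it is fully home in the far right slot. Only push the knob sideways: do not grip it, do not pull it up (that is the reverse lock), do not force it and do not run on into first, the far left slot. Leave everything else where it stands, and move the fingers clear of the lever at the end.

Things in the scene. Friction and masses are not known exactly. Their poses are not given: they have to be found in the camera images.
- drive_unit: Fixed mincer drive: white housing 220 (x) by 360 mm (y), top at 160 mm, turned up to 0.3 rad; gear gate on its middle. The mincer head is at its right end, with a feed tray 205 to 320 mm right of the origin, top at 262 mm. Origin: on the table under the gate's centre. +x forward (away from the robot), +y left, z up.
- gate (a point): Centre of the gate plate's top (108 x 92 mm), 190 mm above the table, axes as drive_unit. H slot 15 mm wide: slots along x at y = +16 and -16 mm, 53 mm long, joined by the cross slot at x = 0. Ends: first +x+y (far left), second -x+y (near left), third +x-y (far right), reverse -x-y, barred by a bracket 12 mm high unless the knob is pulled up.
- gear_knob: Gear lever's knob: black, domed, 36 mm across, 44 mm high, on an aluminium sleeve 22 mm across. Origin: centre of the knob; z up along the lever. Friction holds the lever where it is left; a side push of about 3 N on the knob moves it. Knob and sleeve pull up 14 mm along the stem against a spring of 5 N or more (reverse lock).
- gear_cross (a joint): Sideways lean of the gear lever, rad: positive to the right (-y of drive_unit). About -0.24 along the left-hand slot, +0.24 along the right-hand slot (play 0.04 either way).
- gear_fore (a joint): Forward lean of the gear lever, rad: positive forward (+x of drive_unit). 0 in the middle of the cross slot (the lever passes across within about 0.045 of it, and rounded corners help it in), +0.32 at the far ends of the slots, -0.32 at the near ends.
- stem_pivot (a point): Ball pivot of the lever's 9 mm stem, 65 mm below the gate plate's top; z up the stem; the knob's centre is 140 mm along it. With c = gear_cross, f = gear_fore the knob's centre in drive_unit axes, mm: x = 140 sin f, y = -140 sin c cos f, z = 125 + 140 cos c cos f.
- third_home (a point): Fixed point where the knob's centre stands when the lever is home in third: 44 mm forward and 32 mm right of the gate's centre, 254 mm above the table. Knob in neutral, from the gate's centre: 33 mm left or right, 0 forward, 261 mm up.
- catch_pan: Loose stainless food pan, 176 x 108 mm, 60 mm high, open, under the outlet of the mincer head. Origin: centre of its underside. Leave alone.
- spare_disc: Loose perforated mincer disc, 68 mm across, 9 mm thick, lying on the left end of the housing's top. Origin: centre of its underside. Leave alone.
- salt_shaker: Loose steel shaker, 50 mm across, 72 mm high, on the right end of the housing's top (its top at 232 mm). Origin: centre of its underside. Leave alone.
- copper_pan: Loose copper saucepan, 90 mm across, 55 mm high, with a 120 mm thin handle, on the table on the robot's side of the drive unit. Origin: centre of its underside. Leave alone.
- small_pan: Loose copper saucepan, 68 mm across, 45 mm high, with a 120 mm thin handle, on the table beyond the drive unit. Origin: centre of its underside. Leave alone.
- squeeze_bottle: Loose clear bottle, 56 mm across, 170 mm high, standing on the table. Origin: centre of its underside. Leave alone.
- pusher: Loose wooden mincer pusher, 52 mm across, 170 mm high, standing on the table. Origin: centre of its underside. Leave alone.
- siphon: Loose steel cream siphon with a lever head, body 84 mm across, 235 mm high, standing left of the drive unit. Origin: centre of its underside. Leave alone.

How it is judged:
On the way, in this order (a step that is already met when the one before it is completed fails the run):
1. the lever is across on the right in the cross slot (value of joint gear_cross above 0.17 rad and value of joint gear_fore between -0.13 and 0.13 rad), for 0.05 s.
2. the lever is fully home in third (value of joint gear_cross above 0.17 rad and value of joint gear_fore above 0.285 rad), for 0.2 s.
At the end, for the whole second after the job is handed in: The lever stands still in the far right slot, leaning right by more than 0.17 rad and forward by more than 0.285 rad (home is about 0.32), its knob down on the stem (within 4 mm), and every loose thing is within 20 mm of where it began (all of step 2 and velocity of joint gear_fore between -0.05 and 0.05 rad/s and z of gear_knob in the frame of stem_pivot below 0.144 m and not (distance of any of catch_pan, spare_disc, salt_shaker, copper_pan, small_pan, squeeze_bottle, pusher, siphon from where it was at the start of the episode above 0.02 m)); the robot touches nothing.
It fails at once if the lever ran on into first (left-hand slot, more than 0.17 rad forward) (value of joint gear_cross below 0 rad and value of joint gear_fore above 0.17 rad).
It fails at once if the knob was pulled up by more than 6 mm (z of gear_knob in the frame of stem_pivot above 0.146 m).
It fails at once if the knob was taken between the fingers (distance between the grasp point and gear_knob below 0.025 m and horizontal distance between the grasp point and gear_knob below 0.014 m and contact force between the fingers and gear_knob above 1.5 N).
It fails at once if the knob was forced (over 35 N from the fingers) (contact force between the fingers and gear_knob above 35 N).
It fails at once if a loose thing was shifted or lifted by more than 20 mm (distance of any of catch_pan, spare_disc, salt_shaker, copper_pan, small_pan, squeeze_bottle, pusher, siphon from where it was at the start of the episode above 0.02 m).
It also fails if it takes over 51 s, if anything falls off the work surface, if the arm or the gripper's body presses on something with over 40 N, if the wrist force passes 120 N, or if a joint passes its speed limit or range.

## Working session

There is one attempt and no reset: what is moved stays moved. The work goes in short steps, Python scripts to look and compute and a shell command to move; the robot and the scene stay as the last step left them, time stands still between calls to the robot, and variables do not carry over. Pictures are saved under pics/ and viewed, at most 10 in all, crops included, and the job is handed in when it is done.

```bash
mkdir -p pics; ls; cat > h.py <<'E'
import numpy as np, cv2
from scipy.spatial.transform import Rotation as R
from plant import get_state, read_camera, ctrl
def cloud(c):
    H,W=c["range_z"].shape; f=H/2/np.tan(np.radians(c["vfov"]/2))
    K=np.array([[f,0,c["cx"]],[0,f,c["cy"]],[0,0,1.]])
    u,v=np.meshgrid(np.arange(W),np.arange(H))
    p=cv2.undistortPoints(np.stack([u,v],-1).reshape(-1,1,2).astype(np.float64),K,np.array([c["k1"],0,0,0.])).reshape(H,W,2)
    z=c["range_z"][...,None]
    P=np.concatenate([p*z,z],-1)@R.from_quat(c["orientation"]).as_matrix().T+c["origin"]
    P[c["range_z"]==0]=np.nan
    return P
E
python3 - <<'E'
from h import *
for n in("scene","top"):
    c=read_camera(n); cv2.imwrite(f"pics/{n}0.png",c["frame"]); np.savez(f"{n}0.npz",P=cloud(c),I=c["frame"])
    print(n,c["vfov"],c["k1"],c["origin"],R.from_quat(c["orientation"]).as_matrix().round(2).tolist())
print(get_state())
E
```

```text
pics
scene 48.92475713430087 -0.15721052607121694 [ 0.60979399 -0.56533677  1.27345501] [[1.0, 0.06, -0.04], [0.08, -0.87, 0.49], [-0.01, -0.49, -0.87]]
top 47.927441399976786 -0.10574372297000181 [0.49086483 0.06440746 1.68444073] [[-0.01, -1.0, 0.04], [-1.0, 0.01, -0.01], [0.01, -0.04, -1.0]]
{'time': 0.1, 'qpos': array([ 1.14598207e+00,  2.87120575e-01,  1.57802663e+00,  1.21591576e-05,
        1.27860363e+00, -1.50002639e-01]), 'dq': array([-0.00037567, -0.00105903, -0.00527331, -0.00155286,  0.00104349,
        0.00086856]), 'joint_efforts': array([ 8.16203155e-04, -4.07298768e+01, -2.93698239e+01, -1.67949206e-04,
        3.49387999e-03,  1.53215296e-05]), 'eef_pos': array([0.18289535, 0.64913416, 0.23005864]), 'tcp_rot': array([ 1.36975502e-01,  9.90573848e-01, -1.03318062e-03, -3.11469517e-04]), 'contact_force': array([ 1.45068042, -0.12699667, -0.16001559]), 'wrist_torque': array([0.0126089 , 0.02829055, 0.03339249]), 'finger_force': 0.0, 'opening': 1.0001816233493572}
```

View pics/scene0.png

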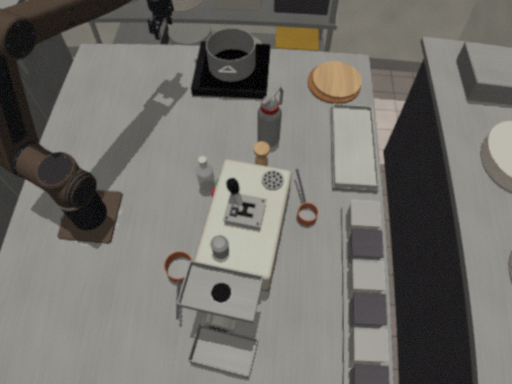

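View pics/top0.png

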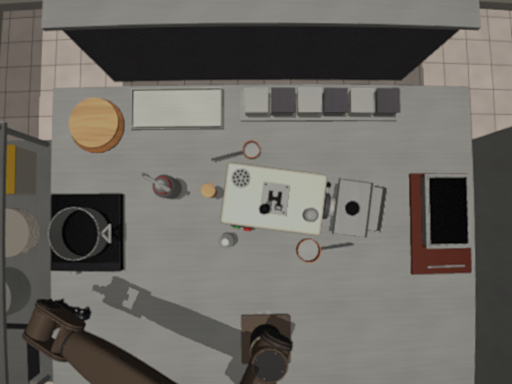

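The scene view shows the knob at about (232,186) and the gate plate at (246,210). In the top view the gate is at (275,199), the knob at (265,209), the siphon at (166,186), the pusher at (208,190), the bottle at (228,240) and the shaker at (310,214).

```bash
python3 - <<'E'
from h import *
for n in("top","scene"):
    d=np.load(n+"0.npz"); P=d["P"]; I=d["I"].astype(int); z=P[...,2]
    box=(P[...,0]>.3)&(P[...,0]<.8)&(P[...,1]>-.5)&(P[...,1]<.4)
    for nm,lo,hi in(("hous",.15,.172),("gate",.18,.2)):
        m=((z>lo)&(z<hi)&box).astype(np.uint8)
        k,l,s,_=cv2.connectedComponentsWithStats(m); i=1+s[1:,4].argmax()
        q=P[l==i]; r=cv2.minAreaRect((q[:,:2]*1000).astype(np.float32)); print(n,nm,s[i],r,np.median(q[:,2]))
    m=box&(z>.215)&(I.max(-1)<60)
    k,l,s,ce=cv2.connectedComponentsWithStats(m.astype(np.uint8))
    for i in range(1,k):
        if s[i,4]>15:
            q=P[l==i]; print(n,"dark",s[i],q.min(0).round(3),q.max(0).round(3),np.median(q,0).round(3))
    m=box&(z>.03)
    k,l,s,ce=cv2.connectedComponentsWithStats(m.astype(np.uint8))
    for i in range(1,k):
        if s[i,4]>15:
            q=P[l==i]; print(n,"blob",s[i],q.min(0).round(3),q.max(0).round(3))
d=np.load("top0.npz");I=d["I"];
a=cv2.resize(I[150:260,190:400],None,fx=3.8,fy=3.8,interpolation=2)
s=np.load("scene0.npz")["I"][130:300,150:330]
cv2.imwrite("pics/c1.png",cv2.resize(s,None,fx=3.5,fy=3.5,interpolation=2)); cv2.imwrite("pics/c2.png",a)
E
```

```text
top hous [ 220  162  116   73 5219] ((535.8882446289062, -47.582763671875), (400.048095703125, 219.5377960205078), 81.90315246582031) 0.16104499275785056
top gate [260 181  30  34 560] ((539.0543212890625, -27.603851318359375), (91.92761993408203, 108.07504272460938), 82.09205627441406) 0.1915771786826107
top dark [346 202  13  13 140] [ 0.48  -0.309  0.23 ] [ 0.52  -0.266  0.25 ] [ 0.5   -0.287  0.239]
top dark [260 204  10  10  76] [ 0.487 -0.006  0.258] [0.516 0.024 0.281] [0.503 0.009 0.275]
top blob [211 141  49  20 122] [0.688 0.018 0.03 ] [0.762 0.201 0.067]
top blob [ 220  162  168   77 8742] [ 0.399 -0.469  0.03 ] [0.669 0.165 0.281]
top blob [148 175  33  24 525] [0.547 0.321 0.031] [0.625 0.4   0.25 ]
top blob [200 182  17  15 186] [0.548 0.182 0.032] [0.597 0.231 0.177]
top blob [218 232  16  16 199] [0.364 0.119 0.03 ] [0.416 0.174 0.179]
top blob [297 238  56  25 181] [ 0.3   -0.327  0.03 ] [ 0.389 -0.12   0.077]
scene hous [ 194  160   97  120 6169] ((538.85791015625, -30.358901977539062), (356.6307067871094, 219.96621704101562), 81.6478271484375) 0.15932772507088955
scene gate [223 194  43  34 848] ((538.77734375, -31.34894561767578), (95.85563659667969, 109.04119873046875), 81.06774139404297) 0.18885880459576188
scene dark [227 179  12  16 128] [ 0.49  -0.012  0.237] [0.52  0.019 0.278] [ 0.506 -0.001  0.269]
scene dark [212 284  18  18 261] [ 0.481 -0.312  0.232] [ 0.524 -0.267  0.242] [ 0.503 -0.29   0.237]
scene blob [  164    89   128   289 14382] [ 0.301 -0.472  0.03 ] [0.675 0.396 0.278]
scene blob [196 156  19  34 435] [0.362 0.112 0.03 ] [0.417 0.163 0.174]
scene blob [295 169  23  54 206] [0.689 0.014 0.03 ] [0.766 0.197 0.069]
```

View pics/c1.png

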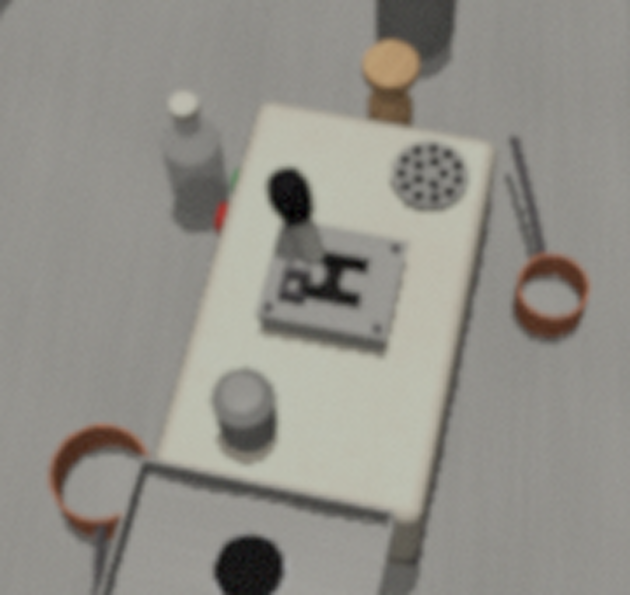

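View pics/c2.png

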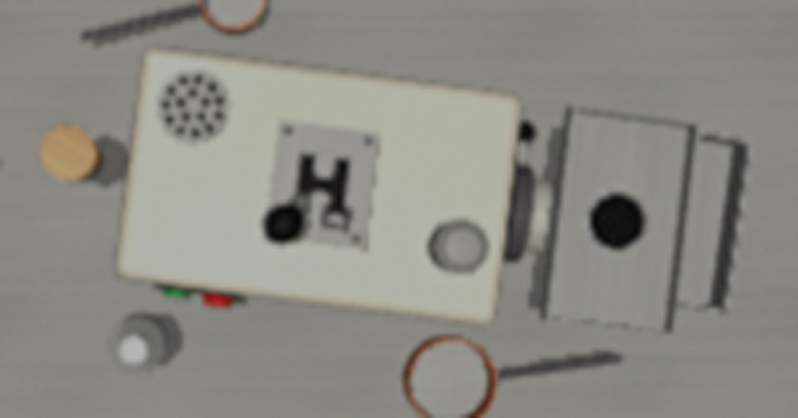

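The drive is yawed about -8.2° with the gate centre at about (0.539, -0.029). The knob in second computes to (0.500, 0.009), which matches what I measured. I'll rise and shut the fingers first, then swing round.

```bash
cat > loc.py <<'E'
from h import *
G=np.array([.539,-.029]); a=np.radians(-8.2); A=np.array([[np.cos(a),np.sin(a)],[-np.sin(a),np.cos(a)]])
if __name__=="__main__":
    s=get_state(); T=R.from_quat(s["tcp_rot"]).as_matrix()
    print("t",s["time"],"local mm",(A@(s["eef_pos"][:2]-G)*1000).round(1),"z",(s["eef_pos"][2]*1000).round(1),"toolx-dir vs -localx deg",np.degrees(np.arctan2(*(A@-T[:2,0])[::-1])).round(2),"tilt",T[:,2].round(3),"F local",(A@s["contact_force"][:2]).round(1),s["contact_force"][2].round(1),"open",s["opening"])
E
python3 -m crank '[[[0,0,-50],0,255],[[0,0,-100],0,255],[[-40,-30,-100],-3,255],[[-80,-56,-100],-7.5,255],[[-120,-84,-100],-7.5,255],[[-160,-112,-100],-7.5,255],[[-200,-140,-100],-7.5,255],[[-240,-168,-100],-7.5,255],[[-280,-196,-100],-7.5,255],[[-307,-215,-100],-7.5,255]]' 20; python3 loc.py
```

```text
time: 1.1
eef_pos: [0.4216, 0.3569, 0.3308]
tcp_rot: [0.073, 0.997, -0.0, -0.0]
contact_force: [-0.6, 0.6, 0.4]
opening: 0.001
finger_force: 0.0
t 1.1 local mm [-171.3  365.2] z 330.8 toolx-dir vs -localx deg -0.15 tilt [-0.    -0.001 -1.   ] F local [-0.7  0.5] 0.4 open 0.0007469683009078222
```

```bash
python3 -m crank '[[[-10,-45,0],0,255],[[-20,-90,0],0,255],[[-32,-135,0],0,255],[[-43,-180,0],0,255],[[-54,-225,0],0,255],[[-65,-270,0],0,255],[[-76,-310,0],0,255],[[-79,-332,0],0,255],[[-79,-332,0],0,255],[[-79,-332,0],0,255]]' && python3 loc.py
```

```text
time: 2.1
eef_pos: [0.4506, 0.0196, 0.3309]
tcp_rot: [0.073, 0.997, 0.0, -0.0]
contact_force: [0.2, 0.4, 0.3]
opening: -0.001
finger_force: 0.0
t 2.1 local mm [-94.4  35.5] z 330.9 toolx-dir vs -localx deg -0.12 tilt [-0.001  0.001 -1.   ] F local [0.1 0.4] 0.3 open -0.0005350188029541611
```

```bash
python3 -m crank '[[[0,0,30],0,255],[[0,0,60],0,255],[[0,0,85],0,255],[[0,0,98],0,255],[[0,0,98],0,255],[[0,0,98],0,255]]' && python3 - <<'E'
from h import *
c=read_camera("scene");cv2.imwrite("pics/s1.png",cv2.resize(c["frame"][130:300,150:330],None,fx=3.5,fy=3.5,interpolation=2))
E
python3 loc.py
```

```text
time: 2.7
eef_pos: [0.4513, 0.0201, 0.2343]
tcp_rot: [0.071, 0.997, -0.0, 0.001]
contact_force: [0.7, -0.8, 0.6]
opening: 0.001
finger_force: 0.0
t 2.75 local mm [-93.3  35.9] z 235.0 toolx-dir vs -localx deg 0.0 tilt [ 0.003 -0.    -1.   ] F local [ 0.6 -0.3] 0.3 open -0.0009202271516941508
```

View pics/s1.png

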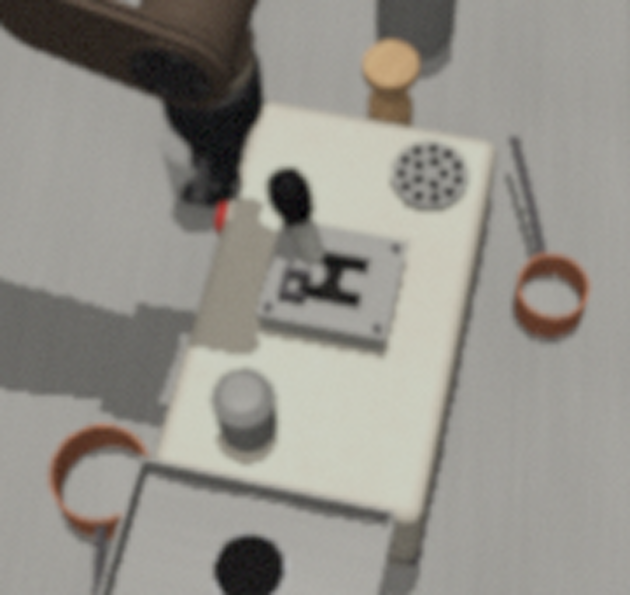

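The shut fingers (crop about (215,170)) stand behind the knob (290,195) with a clear gap. I'll push slowly.

```bash
python3 -m crank '[[[-5,-2,0],0,255],[[-10,-2,0],0,255],[[-15,-2,0],0,255],[[-20,-2,0],0,255],[[-25,-2,0],0,255],[[-30,-2,0],0,255],[[-35,-2,0],0,255],[[-40,-2,0],0,255],[[-40,-2,0],0,255]]' && python3 loc.py
```

```text
time: 3.65
eef_pos: [0.4907, 0.0118, 0.2333]
tcp_rot: [0.072, 0.997, 0.0, 0.0]
contact_force: [-2.2, 0.8, 1.4]
opening: 0.001
finger_force: 1.3
t 3.65 local mm [-53.6  33.5] z 233.3 toolx-dir vs -localx deg -0.04 tilt [ 0.  0. -1.] F local [-2.2  0.5] 1.4 open 0.0009627840272842853
```

```bash
cat > knob.py <<'E'
from loc import *
# dark pixels in knob height band, local mm, both views
for n in("top","scene"):
    c=read_camera(n); P=cloud(c); L=(P[...,:2]-G)@A.T*1000; z=P[...,2]*1000
    m=(abs(L[...,0])<80)&(abs(L[...,1])<70)&(z>228)&(z<292)&(c["frame"].max(-1)<60)
    k,l,s,ce=cv2.connectedComponentsWithStats(m.astype(np.uint8))
    for i in range(1,k):
        if s[i,4]>12:
            q=np.c_[L[l==i],z[l==i]]; print(n,s[i],"min",q.min(0).round(),"max",q.max(0).round(),"med",np.median(q,0).round(1))
    cv2.imwrite(f"pics/k_{n}.png",cv2.resize(c["frame"][130:300,150:330] if n=="scene" else c["frame"][150:260,220:340],None,fx=3.5,fy=3.5,interpolation=2))
E
python3 knob.py; python3 loc.py; python3 -c "
import cv2,numpy as np
a=cv2.imread('pics/k_scene.png');b=cv2.imread('pics/k_top.png');b=cv2.resize(b,(170,156))
a[-156:,-170:]=b;cv2.imwrite('pics/m1.png',a)"
```

```text
scene [224 179  20  15 166] min [-58.   2. 245.] max [ -9.  42. 292.] med [-25.5  22.2 274.5]
t 3.75 local mm [-53.9  33.4] z 233.2 toolx-dir vs -localx deg -0.04 tilt [ 0. -0. -1.] F local [-0.7  1.4] 0.9 open 0.0026456774598591043
```

View pics/m1.png

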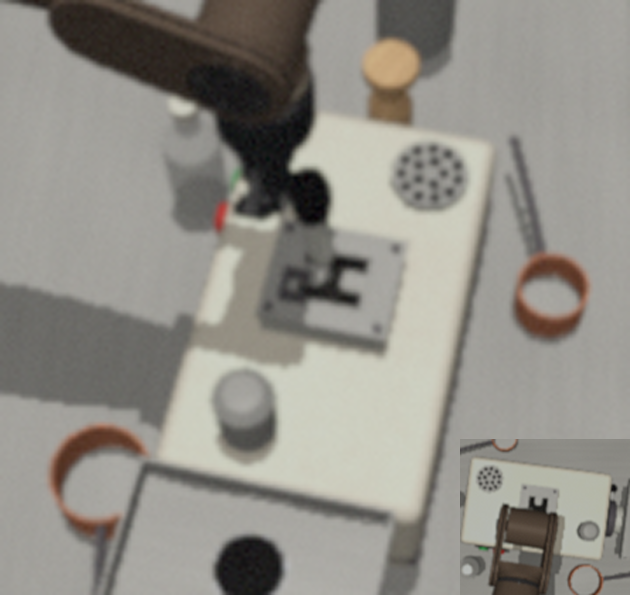

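The knob, now at about (313,195), has moved forward with the fingers. I'll push on to just short of the cross slot, then back off and measure.

```bash
python3 -m crank '[[[-4,0,0],0,255],[[-8,0,0],0,255],[[-12,0,0],0,255],[[-16,0,0],0,255],[[-20,0,0],0,255],[[-22,0,0],0,255],[[-22,0,0],0,255],[[-22,0,0],0,255]]' && python3 loc.py; python3 -m crank '[[[20,0,0],0,255],[[40,0,-20],0,255],[[40,0,-60],0,255],[[40,60,-80],0,255],[[40,100,-80],0,255],[[40,130,-80],0,255],[[40,130,-80],0,255],[[40,130,-80],0,255]]' && python3 knob.py; python3 loc.py
```

```text
time: 4.55
eef_pos: [0.5121, 0.0086, 0.2332]
tcp_rot: [0.072, 0.997, -0.0, 0.0]
contact_force: [-2.1, 0.9, 1.4]
opening: 0.002
finger_force: 0.8
t 4.55 local mm [-32.   33.4] z 233.2 toolx-dir vs -localx deg -0.05 tilt [ 0. -0. -1.] F local [-2.2  0.6] 1.4 open 0.00169358665359707
time: 5.35
eef_pos: [0.4911, 0.1434, 0.3129]
tcp_rot: [0.071, 0.997, -0.0, 0.0]
contact_force: [0.9, -0.8, -0.3]
opening: 0.0
finger_force: 0.0
top [261 193  10   9  71] min [-19.  19. 263.] max [  9.  49. 290.] med [ -5.8  34.1 281. ]
scene [240 180  11  15 131] min [-17.  14. 246.] max [ 11.  43. 284.] med [ -1.3  24.2 276.7]
t 5.45 local mm [-71.9 162.7] z 312.9 toolx-dir vs -localx deg -0.09 tilt [ 0.    -0.001 -1.   ] F local [-0.   0.3] 0.4 open 0.0017354455354835511
```

The two views put the knob at x of about -4, 3 to 5 mm short. I'll nudge it about 3 mm further.

```bash
python3 -m crank '[[[0,-45,0],0,255],[[0,-90,0],0,255],[[0,-130,0],0,255],[[0,-130,40],0,255],[[0,-130,80],0,255],[[-15,-130,80],0,255],[[-30,-130,80],0,255],[[-38,-130,80],0,255],[[-41,-130,80],0,255],[[-44,-130,80],0,255]]' && python3 -m crank '[[[0,0,0],0,255],[[0,0,0],0,255]]'; python3 loc.py; python3 -m crank '[[[20,0,0],0,255],[[40,0,-20],0,255],[[40,0,-60],0,255],[[40,60,-80],0,255],[[40,100,-80],0,255],[[40,130,-80],0,255],[[40,130,-80],0,255],[[40,130,-80],0,255]]' && python3 knob.py; python3 loc.py; python3 -c "
import cv2
a=cv2.imread('pics/k_scene.png');b=cv2.imread('pics/k_top.png')
a=a[200:400,200:520];b=b[:, :400];o=cv2.copyMakeBorder(a,0,b.shape[0]-a.shape[0],0,0,0);cv2.imwrite('pics/m2.png',cv2.hconcat([o,b]))"
```

```text
time: 6.45
eef_pos: [0.5153, 0.0075, 0.2334]
tcp_rot: [0.072, 0.997, -0.0, -0.001]
contact_force: [-2.5, 0.0, 0.7]
opening: -0.001
finger_force: 1.2
time: 6.65
eef_pos: [0.5156, 0.0079, 0.2334]
tcp_rot: [0.072, 0.997, -0.0, -0.0]
contact_force: [-2.4, -0.6, -0.2]
opening: -0.001
finger_force: 0.9
t 6.65 local mm [-28.5  33.2] z 233.4 toolx-dir vs -localx deg -0.05 tilt [-0. -0. -1.] F local [-2.3 -1. ] -0.2 open -0.0013537848881638287
time: 7.45
eef_pos: [0.4949, 0.1433, 0.3135]
tcp_rot: [0.071, 0.997, 0.0, 0.001]
contact_force: [-0.3, 0.6, 0.2]
opening: 0.002
finger_force: 0.0
top [261 192  10   9  72] min [-16.  19. 261.] max [ 11.  50. 290.] med [ -3.   34.6 280.8]
scene [242 180  10  16 130] min [-12.  13. 245.] max [ 14.  43. 285.] med [  2.   23.8 275.8]
t 7.55 local mm [-68.1 163. ] z 313.3 toolx-dir vs -localx deg -0.07 tilt [ 0. -0. -1.] F local [-0.5  0.5] 0.1 open -0.0015813510547786974
```

View pics/m2.png

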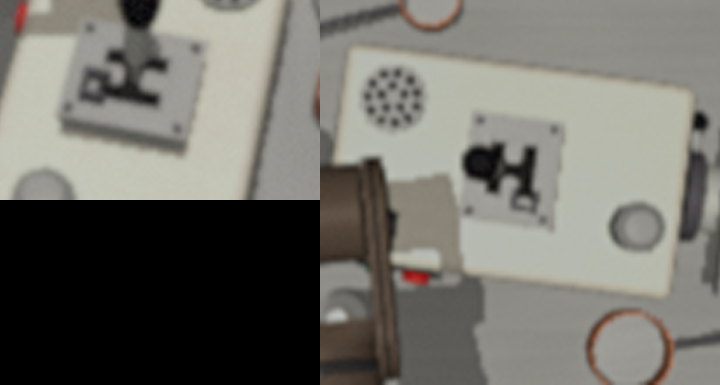

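The knob stands at the cross slot, at about (480,162) in the right panel with the H centre at (517,170). Next I come down on its left side and push right.

```bash
python3 -m crank '[[[-34,-30,0],0,255],[[-67,-60,0],0,255],[[-67,-75,0],0,255],[[-67,-75,40],0,255],[[-67,-75,78],0,255],[[-67,-75,78],0,255],[[-67,-75,78],0,255]]' && python3 loc.py
```

```text
time: 8.25
eef_pos: [0.55, 0.0581, 0.2355]
tcp_rot: [0.072, 0.997, 0.0, -0.001]
contact_force: [0.2, -0.3, 1.3]
opening: -0.002
finger_force: 0.0
t 8.25 local mm [-1.6 87.7] z 235.5 toolx-dir vs -localx deg -0.11 tilt [-0.001  0.    -1.   ] F local [ 0.3 -0.3] 1.3 open -0.0016335683597286797
```

```bash
python3 -m crank '[[[0,-5,0],0,255],[[0,-10,0],0,255],[[0,-15,0],0,255],[[0,-20,0],0,255],[[0,-25,0],0,255],[[0,-30,0],0,255],[[0,-34,0],0,255],[[0,-38,0],0,255]]' && python3 loc.py
```

```text
time: 9.05
eef_pos: [0.5476, 0.0216, 0.2412]
tcp_rot: [0.072, 0.997, 0.001, 0.005]
contact_force: [-1.3, 5.4, 15.4]
opening: -0.002
finger_force: 7.7
t 9.05 local mm [ 1.3 51.3] z 241.2 toolx-dir vs -localx deg -0.03 tilt [ 0.009  0.001 -1.   ] F local [-2.1  5.2] 15.4 open -0.002418344404374008
```

There is an unexpected 15 N upward, so I'll look before going on.

```bash
python3 knob.py; python3 loc.py; python3 - <<'E'
import cv2
from h import *
c=read_camera("scene")
cv2.imwrite('pics/m3.png',cv2.resize(c["frame"][140:260,180:320],None,fx=5,fy=5,interpolation=2))
E
```

```text
scene [240 186  11  14  93] min [-11.  -3. 246.] max [ 15.  23. 291.] med [  4.5   3.9 273.7]
t 9.15 local mm [ 1.4 50.9] z 241.4 toolx-dir vs -localx deg -0.05 tilt [ 0.01   0.001 -1.   ] F local [-1.8  4.6] 14.1 open -0.002975674907246568
```

View pics/m3.png

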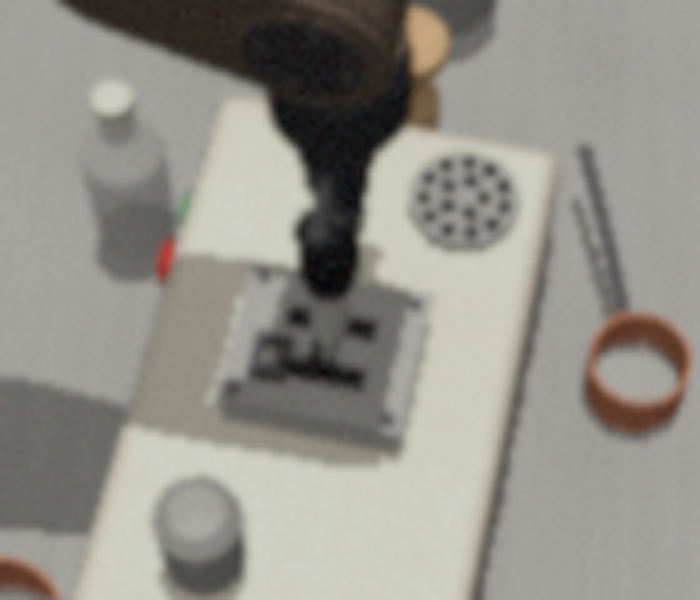

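The lever moved right to y of about 10. The downward load is probably the gripper linkage, which flares along tool y, riding on the dome. I'll back off and turn the tool 90° so that the narrow pad side pushes, as it did cleanly before.

```bash
python3 -m crank '[[[0,10,0],0,255],[[0,25,0],0,255],[[0,40,0],0,255],[[0,45,-40],0,255],[[0,45,-75],0,255],[[0,45,-75],0,255]]' && python3 knob.py && python3 loc.py; python3 -c "
from h import *;print(get_state()['qpos'])"
```

```text
time: 9.8
eef_pos: [0.5538, 0.0667, 0.3161]
tcp_rot: [0.071, 0.997, 0.0, 0.005]
contact_force: [0.9, -0.5, -0.5]
opening: -0.001
finger_force: 0.0
top [268 191   8  11  59] min [-17.   3. 268.] max [ 17.  25. 292.] med [ -1.   16.4 284.4]
scene [240 185  11  15 132] min [-13.  -3. 248.] max [ 16.  27. 290.] med [  2.9   7.4 279.2]
t 9.9 local mm [-1.1 96.2] z 310.5 toolx-dir vs -localx deg 0.01 tilt [ 0.001 -0.    -1.   ] F local [-0.1 -0.6] -0.3 open -0.004641866082332198
[-6.28444631e-02 -2.98542577e-02  1.78160937e+00  3.34629114e-05
  1.38911921e+00 -1.49071597e+00]
```

```bash
python3 -m crank '[[[0,0,0],8.5,255],[[0,0,0],17,255],[[0,0,0],25.5,255],[[0,0,0],34,255],[[0,0,0],42.5,255],[[0,0,0],51,255],[[0,0,0],59.5,255],[[0,0,0],68,255],[[0,0,0],76,255],[[0,0,0],83,255]]' >/dev/null && python3 -m crank '[[[0,0,0],7,255],[[0,0,40],7,255],[[0,0,76],7,255],[[0,0,76],7,255],[[0,0,76],7,255]]' && python3 loc.py
```

```text
time: 11.4
eef_pos: [0.5504, 0.0659, 0.2325]
tcp_rot: [0.756, 0.655, -0.002, -0.002]
contact_force: [1.1, 0.0, -0.1]
opening: 0.001
finger_force: 0.0
t 11.4 local mm [-2.2 95.5] z 232.5 toolx-dir vs -localx deg -90.03 tilt [-0.004  0.    -1.   ] F local [1.  0.2] -0.1 open 0.0011538031017232048
```

```bash
python3 -m crank '[[[-25,2,0],0,255],[[-40,2,0],0,255],[[-48,2,0],0,255],[[-54,2,0],0,255],[[-60,2,0],0,255],[[-66,2,0],0,255],[[-72,2,0],0,255]]' && python3 loc.py
```

```text
time: 12.1
eef_pos: [0.5433, -0.006, 0.2347]
tcp_rot: [0.756, 0.655, 0.0, 0.0]
contact_force: [1.6, 2.6, 3.0]
opening: 0.002
finger_force: 1.4
t 12.1 local mm [ 0.9 23.4] z 234.7 toolx-dir vs -localx deg -90.02 tilt [ 0.001  0.    -1.   ] F local [1.2 2.8] 3.0 open 0.0023365669192451964
```

Clean, at about 3 N. Continuing.

```bash
python3 -m crank '[[[-5,0,0],0,255],[[-10,0,0],0,255],[[-15,0,0],0,255],[[-20,0,0],0,255],[[-23,0,0],0,255],[[-26,0,0],0,255],[[-26,0,0],0,255]]' && python3 loc.py
```

```text
time: 12.8
eef_pos: [0.5391, -0.032, 0.2337]
tcp_rot: [0.756, 0.654, -0.0, -0.0]
contact_force: [1.2, 1.7, -0.7]
opening: -0.001
finger_force: 0.9
t 12.8 local mm [ 0.5 -3. ] z 233.7 toolx-dir vs -localx deg -90.07 tilt [-0.001  0.    -1.   ] F local [1.  1.8] -0.7 open -0.0011742483505330868
```

```bash
python3 -m crank '[[[-1,0,0],0,255],[[-2,0,0],0,255],[[-3,0,0],0,255],[[-3,0,0],0,255]]' && python3 loc.py; python3 -m crank '[[[20,0,0],0,255],[[40,0,-20],0,255],[[40,0,-60],0,255],[[60,-40,-80],0,255],[[60,-85,-80],0,255],[[60,-85,-80],0,255],[[60,-85,-80],0,255]]' && python3 knob.py; python3 loc.py
```

```text
time: 13.2
eef_pos: [0.5387, -0.0346, 0.2339]
tcp_rot: [0.756, 0.654, -0.0, -0.0]
contact_force: [1.7, 2.6, -2.4]
opening: -0.002
finger_force: 1.3
t 13.2 local mm [ 0.5 -5.5] z 233.9 toolx-dir vs -localx deg -90.04 tilt [-0.001  0.    -1.   ] F local [1.3 2.8] -2.4 open -0.0015535500833311045
time: 13.9
eef_pos: [0.463, 0.0365, 0.3151]
tcp_rot: [0.756, 0.655, 0.0, 0.001]
contact_force: [-0.5, -0.5, 0.4]
opening: -0.002
finger_force: 0.0
top [281 195  11   9  76] min [-16. -50. 259.] max [ 11. -16. 290.] med [ -2.5 -31.9 280.7]
scene [234 203  14  13 128] min [-17. -57. 252.] max [ 16. -24. 285.] med [  3.2 -44.1 276.9]
t 14.0 local mm [-83.4  53.9] z 314.8 toolx-dir vs -localx deg -90.07 tilt [ 0.001 -0.001 -1.   ] F local [-0.6 -0.1] -0.3 open 0.0016735483072743737
```

The knob is on the right at y of about -33, x of about 0, mirroring its position on the left. I'll turn back and get behind it.

```bash
python3 -m crank '[[[-10,0,0],-8.5,255],[[-20,2,0],-17,255],[[-30,5,0],-25.5,255],[[-40,8,0],-34,255],[[-50,11,0],-42.5,255],[[-60,14,0],-51,255],[[-70,17,0],-59.5,255],[[-80,20,0],-68,255],[[-88,23,0],-76,255],[[-88,23,0],-83,255]]' >/dev/null && python3 -m crank '[[[0,0,0],-7,255],[[0,0,0],-7,255]]' && python3 loc.py
```

```text
time: 15.2
eef_pos: [0.4745, -0.0544, 0.314]
tcp_rot: [0.072, 0.997, -0.0, -0.001]
contact_force: [0.6, -1.1, 0.4]
opening: -0.002
finger_force: 0.0
t 15.2 local mm [-60.2 -34.4] z 314.0 toolx-dir vs -localx deg -0.1 tilt [-0.001 -0.    -1.   ] F local [ 0.7 -1. ] 0.4 open -0.002358320252464535
```

```bash
python3 -m crank '[[[0,0,40],0,255],[[0,0,75],0,255],[[0,0,82],0,255],[[-15,0,82],0,255],[[-25,0,82],0,255],[[-30,0,82],0,255],[[-35,0,82],0,255],[[-40,0,82],0,255],[[-45,0,82],0,255],[[-50,0,82],0,255]]' && python3 loc.py
```

```text
time: 16.2
eef_pos: [0.5233, -0.0607, 0.2327]
tcp_rot: [0.072, 0.997, -0.0, -0.0]
contact_force: [-2.8, -0.2, 0.9]
opening: -0.002
finger_force: 1.3
t 16.2 local mm [-11.  -33.7] z 232.7 toolx-dir vs -localx deg -0.05 tilt [-0. -0. -1.] F local [-2.7 -0.6] 0.9 open -0.0020070819529716963
```

```bash
python3 -m crank '[[[-4,0,0],0,255],[[-8,0,0],0,255],[[-12,0,0],0,255],[[-15,0,0],0,255],[[-18,0,0],0,255]]' && python3 loc.py;  python3 -m crank '[[[-1,0,0],0,255],[[-2,0,0],0,255],[[-2,0,0],0,255]]' && python3 loc.py
```

```text
time: 16.7
eef_pos: [0.5407, -0.063, 0.2316]
tcp_rot: [0.072, 0.997, 0.0, -0.001]
contact_force: [-2.8, 0.9, -0.9]
opening: 0.002
finger_force: 1.4
t 16.7 local mm [  6.5 -33.4] z 231.6 toolx-dir vs -localx deg -0.04 tilt [-0.002  0.001 -1.   ] F local [-2.8  0.5] -0.9 open 0.0017430865248480615
time: 17.0
eef_pos: [0.5425, -0.0632, 0.2315]
tcp_rot: [0.072, 0.997, 0.0, -0.001]
contact_force: [-2.3, 0.4, -2.7]
opening: -0.004
finger_force: 1.3
t 17.0 local mm [  8.3 -33.4] z 231.5 toolx-dir vs -localx deg -0.04 tilt [-0.002  0.001 -1.   ] F local [-2.3  0.1] -2.7 open -0.00352974106057214
```

```bash
python3 -m crank '[[[-1,0,1],0,255],[[-2,0,2],0,255],[[-2,0,2],0,255]]' >/dev/null&& python3 loc.py;  python3 -m crank '[[[-1,0,0],0,255],[[-2,0,0],0,255],[[-2,0,0],0,255]]' >/dev/null&& python3 loc.py
```

```text
t 17.3 local mm [ 11.2 -33.6] z 230.8 toolx-dir vs -localx deg -0.05 tilt [ 0.001 -0.    -1.   ] F local [-1.5  0.1] 0.1 open 0.00044728630800363754
t 17.6 local mm [ 12.9 -33.6] z 230.4 toolx-dir vs -localx deg -0.04 tilt [ 0.  0. -1.] F local [-2.8  0.5] -0.4 open 0.0018478301119453952
```

```bash
python3 -m crank '[[[-1,0,0.5],0,255],[[-2,0,1],0,255],[[-2,0,1],0,255]]' >/dev/null&& python3 loc.py;  python3 -m crank '[[[-1,0,0],0,255],[[-2,0,0],0,255],[[-2,0,0],0,255]]' >/dev/null&& python3 loc.py
```

```text
t 17.9 local mm [ 14.3 -33.6] z 229.9 toolx-dir vs -localx deg -0.03 tilt [-0.002  0.    -1.   ] F local [-5.   1.7] 3.3 open -0.0009477748155620889
t 18.2 local mm [ 15.  -33.6] z 229.9 toolx-dir vs -localx deg -0.02 tilt [-0.006  0.001 -1.   ] F local [-10.    0.6] 5.6 open -0.0009462163960221112
```

Force rises at the stop, so it is home. I'll hold briefly, withdraw and check.

```bash
python3 -m crank '[[[0,0,0],0,255],[[0,0,0],0,255],[[4,0,0],0,255],[[25,0,0],0,255],[[50,0,0],0,255],[[75,0,-20],0,255],[[75,0,-70],0,255],[[75,45,-90],0,255],[[75,90,-90],0,255],[[75,135,-90],0,255]]' && python3 -m crank '[[[0,30,0],0,255],[[0,30,0],0,255],[[0,30,0],0,255]]'; python3 knob.py; python3 loc.py; python3 - <<'E'
from h import *
for n in("top","scene"):
    a=np.load(n+"0.npz")["I"]; c=read_camera(n)
    if n=="scene": s=c["frame"][120:384,140:340]
    else: t=c["frame"][130:260,140:400]
t=cv2.resize(t,None,fx=1.5,fy=1.5); s=cv2.resize(s,None,fx=2,fy=2); t=cv2.copyMakeBorder(t,0,s.shape[0]-t.shape[0],0,0,0)
cv2.imwrite("pics/fin.png",cv2.hconcat([s,t]))
E
```

```text
time: 19.2
eef_pos: [0.4976, 0.0805, 0.3216]
tcp_rot: [0.073, 0.997, -0.0, 0.004]
contact_force: [0.2, -0.9, -1.1]
opening: -0.002
finger_force: 0.0
time: 19.5
eef_pos: [0.5008, 0.1094, 0.3194]
tcp_rot: [0.071, 0.997, -0.0, 0.001]
contact_force: [0.6, -0.4, -0.0]
opening: -0.001
finger_force: 0.0
top [282 181  11  10  82] min [ 27. -48. 245.] max [ 57. -17. 280.] med [ 40.5 -31.1 273. ]
scene [252 207  12  12 115] min [ 32. -53. 252.] max [ 61. -26. 279.] med [ 46.1 -41.7 270.7]
t 19.6 local mm [-57.6 130.5] z 319.4 toolx-dir vs -localx deg -0.1 tilt [ 0.001 -0.001 -1.   ] F local [ 0.1 -0.5] 0.3 open 0.001669145490020383
```

View pics/fin.png

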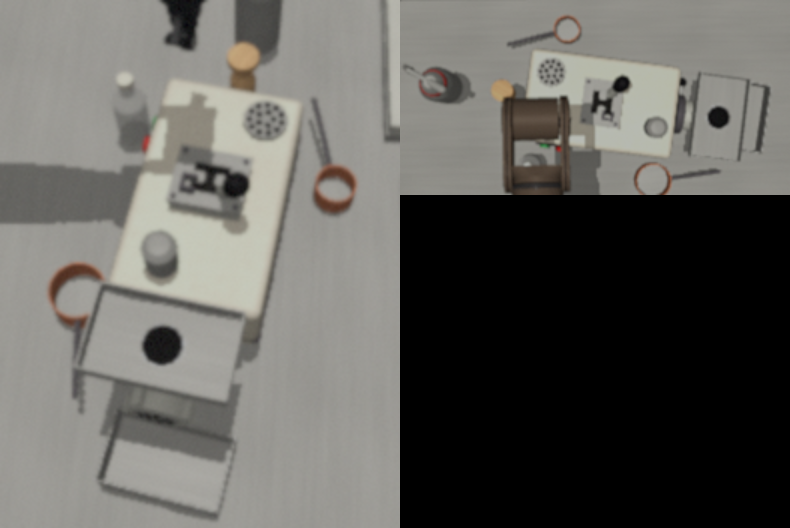

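The knob is at the far right, about (236,185) in the left panel and (621,84) in the right. At x of about 42 it mirrors the starting position, it is down on its stem, and everything else stands in place.

```bash
python3 -c "
from plant import ctrl; print(ctrl.sign_off())"
```

```text
the job is handed in; nothing more can be done
None
```

I handed the job in at about 20 s with the lever pushed to its stop in third, the knob down on its stem, the fingers clear and nothing else visibly moved; no verdict was returned, and one sideways push loaded the tool with about 15 N upward before I backed off and turned the tool.

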